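# Clamp the sheet through the engraver's guard and start it

## Task

Clamp the plywood sheet in the laser engraver: reach down through the guard window that has the clamp lever under it and press the lever all the way down, without touching the engraver or its guard frame. Once the lever is down, come back out of the window and press the start button on the control box fully in, then let it go. Leave the beam sensor under the other window untouched and everything else on the bench where it is.

Things in the scene. Friction and masses are not known exactly. Their poses are not given: they have to be found in the camera images.
- guard: Desktop laser engraver, fixed: black bed 300 x 350 x 20 mm, red posts, level grey guard plate above (x -100..75, y -165..165 mm, 5 mm thick, top 105 mm above bench) with two windows. Origin at bench level, x away from its robot side, y left, z up. At its far edge (x 105..155 mm) two red pillars and the laser head on rods, up to 180 mm high. Robot must touch no part of it
- window_left (a point): Centre of the left window, level with the plate's top face (105 mm above the bench): a square hole 100 x 100 mm, sides along the engraver's x and y. A 50 mm bridge parts the two windows. A plywood sheet lies below, its top 24 mm above the bench
- window_right (a point): Centre of the right window, the same as the left one, 150 mm from it
- lever_pad (a point): Centre of the top face of the black press pad (28 x 32 mm, 8 mm thick) at the free end of the clamp lever, under one of the windows, up to 20 mm off its centre. The hinge is 50 mm away on the engraver's far side. Raised, the pad is tilted up, 86 to 93 mm above the bench; fully pressed it is level, top 74 mm above the bench, shifted up to 5 mm towards the robot
- lever (a joint): Angle of the clamp lever: 0 fully raised, 0.38 rad fully down on its stop (level). Starts at 0 to 0.12. A stiff friction hinge: about 3 N on the pad moves it down, and it stays where it is left
- sensor: Beam sensor under the other window: aluminium block 38 x 38 x 36 mm with a black round lens 28 mm across and 8 mm high on top; origin at the centre of its underside, which is on the sheet 24 mm above the bench, so its top is 68 mm above the bench. Not to be touched
- control: Control box, fixed to the bench beside the engraver, on its left or right: grey box 80 x 70 x 45 mm, origin at the centre of its underside at bench level
- start_top (a point): Centre of the top face of the start button, a black round push button 30 mm across in an aluminium housing on top of the control box, pressed straight down
- start (a joint): Travel of the start button: 0 out, 0.006 m fully in; springs back; fully in takes about 5 N
- jar_mid (a point): Centre of a loose whitish screw jar with a black lid, 56 mm across and 70 mm high, standing on the other side of the engraver from the control box (point half-way up)
- driver: Loose screwdriver with a blue handle, 170 mm long, lying on the bench between the robot and the engraver
- offcut: Loose plywood offcut 70 x 50 x 18 mm lying on the bench, origin at the centre of its underside
There are look-alikes about, which are no part of the job. Several things look just like the driver: the one meant starts farthest to the robot's right. Leave any orange look-alike of the control alone.

How it is judged:
On the way, in this order (a step that is already met when the one before it is completed fails the run):
1. the clamp lever is pressed all the way down (value of joint lever above 0.34 rad), for 0.2 s.
2. the start button is pressed in (value of joint start above 0.0045 m), for 0.05 s.
At the end, for the whole second after the job is handed in: The clamp lever is down (over 0.34 of 0.38 rad), the start button has been pressed in after that (over 4.5 of 6 mm) and is out again (under 1.5 mm), and the loose things are at rest within 20 mm of where they stood (distance of each of jar_mid, driver, offcut from where it was at the start of the episode below 0.02 m and value of joint lever above 0.34 rad and value of joint start below 0.0015 m and linear speed of each of driver, offcut below 0.02 m/s); the robot touches nothing.
It fails at once if the robot touches the engraver: guard plate, frame, posts, bed or gantry (over 0.5 N) (contact force between any of the fingers, the arm and guard above 0.5 N).
It fails at once if the robot touches the beam sensor (over 0.5 N) (contact force between any of the fingers, the arm and sensor above 0.5 N).
It fails at once if the start button is pressed while the clamp lever is not down (value of joint start above 0.003 m and value of joint lever below 0.34 rad).
It fails at once if the jar, screwdriver or offcut is moved, lifted or carried (over 20 mm) (distance of any of jar_mid, driver, offcut from where it was at the start of the episode above 0.02 m).
It also fails if it takes over 38 s, if anything falls off the work surface, if the arm or the gripper's body presses on something with over 40 N, if the wrist force passes 120 N, or if a joint passes its speed limit or range.

## Robot

A 6-joint arm with a two-finger parallel gripper is mounted at the origin on the work surface. World frame = base frame: x ahead of the robot, y to its left, z up, the work surface at z = 0. Lengths are in m, angles in rad, forces in N, time in s.
With the tool pointing down it reaches from about 0.425 to 1.125 m from the base axis. Payload 14.9 kg.
Tool frame: the origin (TCP) lies midway between the tips of the shut fingers; the grasp point (between the pads) lies 19 mm behind it (bot.grip_point_offset is the distance from the TCP to the grasp point, in m); z points along the fingers, y is the line along which they close (so a half turn about z gives the same grasp; the last joint's range is limited). The gripper opens to 91 mm and grips with 3 to 60 N. Pads are 32 mm wide; open, the fingers measure 118 mm over their backs; the gripper's body (76 mm by 178 mm) begins 60 mm behind the grasp point.
Start: joints at [1.283, 0.379, 1.734, -0, 1.028, -0.033], TCP at [0.176, 0.677, 0.214] pointing down, gripper open.
Joint ranges: [-2.77, 2.77], [-0.74, 2.19], [0, 2.66], [-1.06, 4.2], [0.31, 2.87], [-3.08, 3.08]. Speed limits (rad/s): [1.89, 1.89, 2.39, 3.14, 3.14, 3.14].

## Interface

Orientations are given as a rotation vector (axis times angle).
In Python, from station import bot gives the robot as it stands.
- The arm moves only by the tool play_rows, never from a script. Its argument "targets" is one flat list of numbers, 7 for each row, row after row: the turn, a rotation vector about the world's x, y, z in rad, then the shift along the world's x, y, z in mm, then the opening, from 0 (shut) to 1 (fully open). In form: [ax, ay, az, x, y, z, grip, ax, ay, az, x, y, z, grip, ...]. A call has 1 to 20 rows; each row is the pose to reach, as a shift and turn from the pose commanded when the call began; what a row does not reach only later rows make up. A row lasts 1/8 s, in which the tool goes at most 62.5 mm and 10.7 degrees, less where a joint would pass 70% of its speed; a pose out of reach is approached as far as the arm can. A call with a gripper value outside its range is refused whole. The fingers move at their own pace and stop on an object; "grip_force" is the grip in N (left out, the last holds). Time passes only in rows, so rows that repeat a pose let the fingers close. It gives the time, the measured TCP pose, the force, the opening and the grip force at its end, in the units of the state.
- bot.read_state(): the state, without advancing time (a new reading comes with each control period).
- bot.get_image(name): name is "scene" or "side" or "wrist"; returns a dict with "image" (480x640x3 uint8, red, green, blue), "depth" (480x640 float32, m along the optical axis (not along the pixel's ray), 0 where there is no reading), "camera_matrix" (3x3 intrinsics, pixels), "dist" ([k1, k2, p1, p2, k3] as OpenCV has them; the pictures are not rectified), "R" (3x3) and "t" (3): a world point X has camera coordinates R X + t; the wrist camera has in their place "mount" (4x4, takes a point from camera to tool coordinates, whose origin is the TCP and whose axes are the flange's). Camera axes: x right, y down, z forward; pixel columns grow to the right and rows downward; lengths in m; the calibration is good to about 2 mm. A picture is of the moment at which its call begins: read the wrist's pose just before it.
- bot.hand_in(): hands the job in; it is judged then, once.
Trained networks look in a picture, given as the dict that the camera call returned (one of the last four; its "shot" number tells which), for a name from the list of things; names that differ only in an ending like _2 or _b are one class to them, and where a whole thing is asked for, a point or a joint stands for the part that bears it (a point fixed in the world has none). Each returns a list of dicts, best first, with "confidence" (0 to 1); they miss things now and then, are a little off and sometimes report something else, mostly with a low value. They report only what shows in the picture. A call takes as long as a camera call. They do not tell look-alikes from the thing itself.
- bot.search_frame(picture, query): "pixel" ([column, row] in pixels, amid what is visible of it).
- bot.cut_out(picture, query): "region" (480x640 bool, what is visible of it) and "pixel" ([column, row] in pixels, amid what is visible of it).
The state is a dict: "t": time; "joints": joint angles; "joint_velocities": joint speeds; "effort": joint torques, N m; "tcp_pos": TCP position; "tcp_rot": TCP orientation; "ft_force": force on the tool from outside, world axes, zero at the start; "ft_torque": the same for the moment, N m; "opening": opening from 0.0 (shut) to 1.0 (fully open); "gripper_force": force on a finger pad.
Only numpy, scipy, OpenCV 4.12 (cv2) and the standard library are available. Lean on these libraries where they do the work, as an engineer would, in place of code of your own. Each camera call takes 0.05 s, during which the arm holds its last target. There are 200 camera calls.

## Working session

There is one attempt and no reset: what is moved stays moved. The work goes in short steps, Python scripts to look and compute and a tool call to move; the robot and the scene stay as the last step left them, time stands still between calls to the robot, and variables do not carry over. Pictures are saved under pics/ and viewed, at most 10 in all, crops included, and the job is handed in when it is done.

Besides the shell and the picture viewer there is one more tool, called after "Call:" as name(argument=value, ...), one argument or row to a line, values as JSON. play_rows: Moves the arm, as the interface text tells. Its arguments: {"type":"object","properties":{"targets":{"type":"array","items":{"type":"number"}},"grip_force":{"type":"number"}},"required":["targets"]}

```bash
mkdir -p pics
cat > h.py <<'E'
import numpy as np,cv2
from station import bot
from scipy.spatial.transform import Rotation as Ro
def cam(name):
    s=bot.read_state(); p=bot.get_image(name)
    if name=="wrist":
        T=np.eye(4);T[:3,:3]=Ro.from_rotvec(s["tcp_rot"]).as_matrix();T[:3,3]=s["tcp_pos"]
        p["C2W"]=T@np.array(p["mount"])
    else:
        T=np.eye(4);T[:3,:3]=np.array(p["R"]).T;T[:3,3]=-np.array(p["R"]).T@np.array(p["t"]);p["C2W"]=T
    return p
def ray(p,px):
    u=cv2.undistortPoints(np.array(px,float).reshape(-1,1,2),np.array(p["camera_matrix"]),np.array(p["dist"])).reshape(-1,2)
    return np.c_[u,np.ones(len(u))]
def world(p,px,z=None):
    px=np.array(px,float).reshape(-1,2);r=ray(p,px);C=p["C2W"];d=r@C[:3,:3].T
    if z is None: k=np.array([p["depth"][int(round(b)),int(round(a))] for a,b in px])
    else: k=(z-C[2,3])/d[:,2]
    return C[:3,3]+d*k[:,None]
def save(p,n): cv2.imwrite(f"pics/{n}.png",p["image"][:,:,::-1])
E
python3 - <<'E'
from h import *
np.set_printoptions(precision=3,suppress=True)
print(bot.read_state())
for n in ["scene","side","wrist"]:
    p=cam(n);save(p,n+"0");print(n,p["C2W"][:3,3])
    for q in ["guard","lever","sensor","control","start","jar_mid","driver","offcut"]:
        for r in bot.cut_out(p,q):
            m=r["region"]&(p["depth"]>0);ys,xs=np.nonzero(m)
            w=world(p,np.c_[xs,ys]) if len(xs) else np.zeros((1,3))
            print(q,round(r["confidence"],2),np.round(r["pixel"]),len(xs),np.median(w,0),w.min(0),w.max(0))
E
```

```text
{'t': 0.0, 'joints': array([ 1.283,  0.379,  1.735, -0.   ,  1.029, -0.033]), 'joint_velocities': array([0.002, 0.   , 0.   , 0.002, 0.   , 0.001]), 'effort': array([  0.001, -76.373, -43.437,   0.065,   0.042,  -0.   ]), 'tcp_pos': array([0.176, 0.677, 0.213]), 'tcp_rot': array([-0.399, -3.116,  0.002]), 'ft_force': array([ 0.222,  0.377, -0.052]), 'ft_torque': array([-0.039,  0.047, -0.031]), 'gripper_force': 0.0, 'opening': 0.9995213899420022}
scene [ 0.977 -0.315  1.036]
guard 0.76 [370. 301.] 28624 [0.686 0.015 0.103] [ 0.479 -0.148 -0.005] [0.796 0.314 0.186]
guard 0.7 [328. 294.] 390 [ 0.616 -0.051  0.086] [ 0.568 -0.067  0.021] [ 0.649 -0.023  0.095]
lever 0.86 [329. 298.] 397 [ 0.618 -0.051  0.086] [ 0.583 -0.067  0.021] [ 0.659 -0.025  0.104]
sensor 0.73 [393. 260.] 493 [0.622 0.1   0.061] [0.598 0.076 0.022] [0.659 0.128 0.107]
control 0.92 [157. 280.] 1896 [ 0.385 -0.278  0.045] [ 0.288 -0.326 -0.005] [ 0.432 -0.224  0.072]
control 0.73 [220. 326.] 1945 [ 0.539 -0.236  0.046] [ 0.461 -0.275 -0.002] [ 0.595 -0.185  0.073]
control 0.41 [297. 220.] 529 [0.415 0.017 0.023] [ 
[... 1339 characters left out ...]
-0.004] [ 0.61  -0.175  0.07 ]
start 0.96 [392. 417.] 407 [ 0.367 -0.277  0.067] [ 0.354 -0.291  0.056] [ 0.387 -0.262  0.071]
jar_mid 0.82 [246. 187.] 823 [0.513 0.276 0.047] [0.494 0.263 0.002] [0.546 0.373 0.073]
jar_mid 0.53 [394. 234.] 387 [ 0.62  -0.052  0.083] [ 0.594 -0.068  0.019] [0.711 0.009 0.092]
driver 0.79 [282. 293.] 698 [0.405 0.014 0.021] [ 0.291  0.005 -0.002] [0.459 0.049 0.028]
driver 0.57 [165. 213.] 539 [0.353 0.348 0.019] [ 0.265  0.338 -0.002] [0.402 0.395 0.029]
offcut 0.83 [184. 270.] 909 [0.309 0.184 0.017] [ 0.27   0.153 -0.002] [0.355 0.225 0.021]
offcut 0.16 [278. 297.] 825 [0.397 0.014 0.02 ] [ 0.289  0.005 -0.002] [0.457 0.049 0.028]
wrist [0.094 0.699 0.386]
```

View pics/scene0.png

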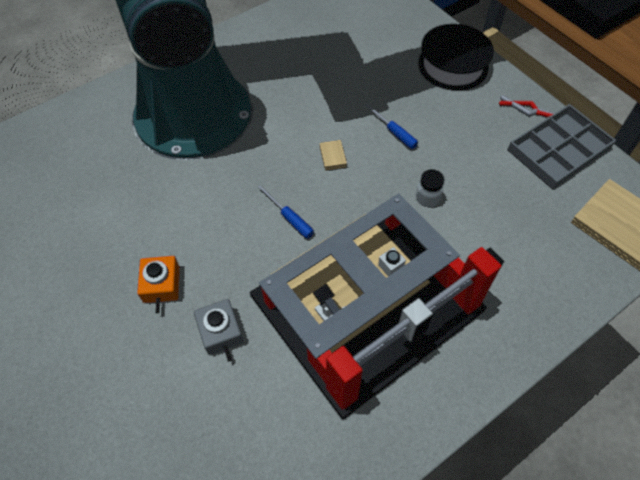

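View pics/side0.png

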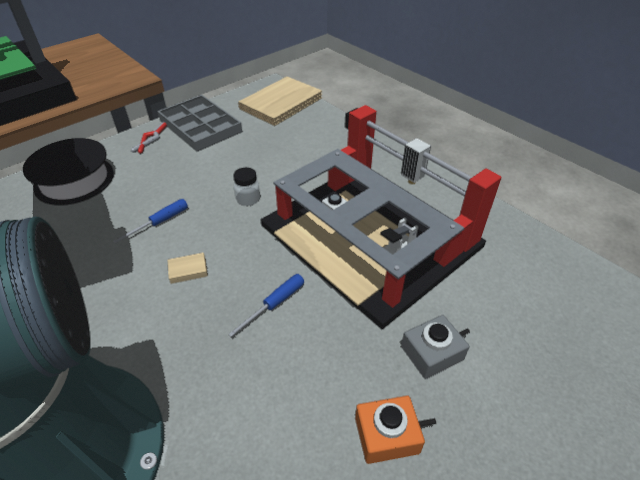

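The scene shows the grey control box at (220,326), with the orange look-alike at (157,280). The lever is under the right window at (328,298) and the sensor is under the left one at (393,260). The jar is at (430,187), and the drivers are at (290,215), which is the rightmost and so the one meant, and (400,134). The side view agrees: lever (393,233), grey box (435,345). Next I'll fit the plate and window geometry.

```bash
cat > fit.py <<'E'
from h import *
from scipy.optimize import minimize
from scipy.ndimage import distance_transform_edt as edt
np.set_printoptions(precision=4,suppress=True)
def pts(p):
    ys,xs=np.nonzero(p["depth"]>0.05);r=ray(p,np.c_[xs,ys]);C=p["C2W"]
    return C[:3,3]+(r*p["depth"][ys,xs][:,None])@C[:3,:3].T
def fitplate(W,g0):
    P=W[(abs(W[:,2]-.105)<.006)&(np.hypot(W[:,0]-g0[0],W[:,1]-g0[1])<.25)]
    # model: area of points outside plate or inside windows (soft sdf), maximise coverage
    def ins(g,P):
        c,s=np.cos(g[2]),np.sin(g[2]);d=P[:,:2]-g[:2];return np.c_[d[:,0]*c+d[:,1]*s,-d[:,0]*s+d[:,1]*c]
    def box(q,cx,cy,hx,hy): return np.maximum(abs(q[:,0]-cx)-hx,abs(q[:,1]-cy)-hy)
    def cost(g):
        q=ins(g[:3],P);o=box(q,-.0125,0,.0875,.165)
        wl=-box(q,g[3],.075,.05,.05);wr=-box(q,g[3],-.075,.05,.05)
        v=np.maximum(o,np.maximum(wl,wr))   # >0 = outside plate
        return np.mean(np.clip(v,0,.03))
    best=min((minimize(cost,list(g0[:2])+[y,-.0125],method="Nelder-Mead",options=dict(maxiter=2000,xatol=1e-5,fatol=1e-9)) for y in np.radians([-30,-15,0,15,30])+g0[2]),key=lambda r:r.fun)
    return best.x,best.fun,len(P),np.median(P[:,2])
E
python3 - <<'E'
from fit import *
for n in ["scene","side"]:
    p=cam(n);g,f,N,z=fitplate(pts(p),[.68,.03,0]);print(n,g,np.degrees(g[2]),f,N,z)
    c,s=np.cos(g[2]),np.sin(g[2])
    for y in(.075,-.075): print(g[0]+c*g[3]-s*y,g[1]+s*g[3]+c*y)
s=bot.read_state();print(Ro.from_rotvec(s["tcp_rot"]).as_matrix())
E
```

```text
scene [ 0.6317  0.0281  0.0029 -0.0221] 0.16428989667572502 0.000697926181856124 10908 0.10585725133009832
0.6093986857549191 0.1030077067523002
0.6098287951092397 -0.046991676599576704
side [ 0.6286  0.0271  0.012  -0.0217] 0.685886701290103 0.0016126068786858703 8282 0.10453458056408083
0.6060421187767057 0.10186479174051508
0.6078377230746316 -0.04812446055845889
[[-0.9677  0.2521  0.    ]
 [ 0.2521  0.9677  0.    ]
 [-0.      0.     -1.    ]]
```

Call:
play_rows(
  targets=[0, 0, 0, 0, 0, 60, 0, 0, 0, 0.255, 460, -727, 117, 0, 0, 0, 0.255, 460, -727, 117, 0, 0, 0, 0.255, 460, -727, 117, 0, 0, 0, 0.255, 460, -727, 117, 0, 0, 0, 0.255, 460, -727, 117, 0, 0, 0, 0.255, 460, -727, 117, 0, 0, 0, 0.255, 460, -727, 117, 0, 0, 0, 0.255, 460, -727, 117, 0, 0, 0, 0.255, 460, -727, 117, 0, 0, 0, 0.255, 460, -727, 117, 0, 0, 0, 0.255, 460, -727, 117, 0, 0, 0, 0.255, 460, -727, 117, 0, 0, 0, 0.255, 460, -727, 117, 0, 0, 0, 0.255, 460, -727, 117, 0, 0, 0, 0.255, 460, -727, 117, 0, 0, 0, 0.255, 460, -727, 117, 0, 0, 0, 0.255, 460, -727, 117, 0],
)

```text
t: 3.7
tcp_pos: [0.636, -0.0486, 0.331]
tcp_rot: [0.002, -3.141, -0.0]
ft_force: [-0.2, 0.3, -0.2]
opening: 0.001
gripper_force: 0.0
```

Run:
```python
from fit import *
p=cam("wrist");save(p,"w1")
g,f,N,z=fitplate(pts(p),[.63,.028,0]);print(g,f,N,z)
c,s=np.cos(g[2]),np.sin(g[2])
for y in(.075,-.075): print(g[0]+c*g[3]-s*y,g[1]+s*g[3]+c*y)
for q in ["lever","sensor","start","control"]:
    for r in bot.cut_out(p,q):
        m=r["region"]&(p["depth"]>0);ys,xs=np.nonzero(m);w=world(p,np.c_[xs,ys]);k=p["image"][ys,xs].max(1)<70
        print(q,round(r["confidence"],2),np.round(r["pixel"]),len(xs),np.median(w,0),np.percentile(w,2,axis=0),np.percentile(w,98,axis=0))
        if k.sum()>20: d=w[k];print("  dark",k.sum(),np.median(d,0),np.percentile(d,3,axis=0),np.percentile(d,97,axis=0))
```

```text
[ 0.6305  0.0278  0.0083 -0.0237] 0.0008152085920439303 46749 0.10597805016197237
0.6061364008903292 0.10257584952041428
0.6073777005552385 -0.04741901430879118
lever 0.79 [314. 172.] 1524 [ 0.6167 -0.0508  0.0862] [ 0.5953 -0.0659  0.0737] [ 0.6594 -0.0364  0.0919]
  dark 882 [ 0.6077 -0.0508  0.0887] [ 0.5954 -0.0653  0.0848] [ 0.6206 -0.0363  0.092 ]
lever 0.31 [472. 166.] 1786 [0.6128 0.1012 0.0611] [0.596  0.0887 0.0289] [0.6334 0.1246 0.0709]
  dark 375 [0.6138 0.1037 0.0688] [0.6022 0.0944 0.0615] [0.6279 0.1204 0.0705]
sensor 0.82 [471. 167.] 1814 [0.6128 0.1015 0.0611] [0.596  0.0887 0.0266] [0.6333 0.1254 0.0709]
  dark 375 [0.6138 0.1037 0.0688] [0.6022 0.0944 0.0615] [0.6279 0.1204 0.0705]
start 0.96 [130.  75.] 889 [ 0.5232 -0.2306  0.0677] [ 0.5104 -0.2454  0.0598] [ 0.5365 -0.2184  0.0695]
  dark 393 [ 0.5275 -0.2313  0.0672] [ 0.5106 -0.2443  0.0597] [ 0.5367 -0.2182  0.0692]
start 0.57 [142.  76.] 6850 [ 0.5252 -0.2239  0.0461] [ 0.4851 -0.2668  0.0124] [ 0.5729 -0.1918  0.0686]
  dark 1475 [ 0.5319 -0.2061  0.0322] [ 0.4982 -0.247   0.008 ] [ 0.5834 -0.1903  0.0686]
control 0.72 [142.  75.] 6989 [ 0.5249 -0.2241  0.046 ] [ 0.4842 -0.2675  0.0089] [ 0.5718 -0.1915  0.0686]
  dark 1494 [ 0.5318 -0.2061  0.0319] [ 0.498  -0.247   0.0075] [ 0.5834 -0.1903  0.0686]
```

View pics/w1.png

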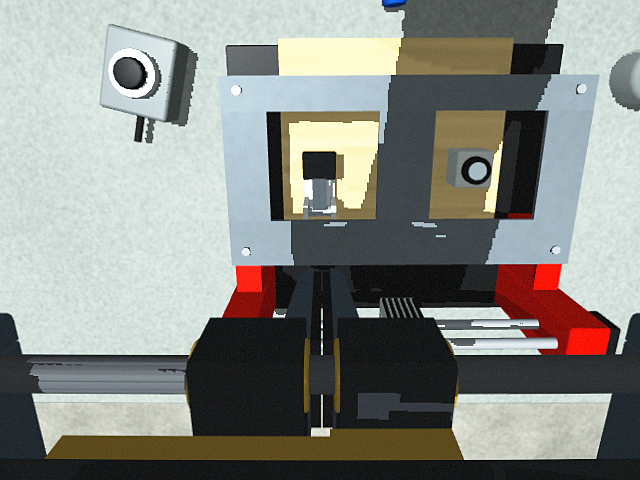

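The wrist view shows the black pad at (319,165) under the right window with the lever behind it, the sensor at (471,168) and the start button at (130,73). The only button candidate besides the grey box is the orange one at (157,280) in the scene view. I'll press the pad at about (0.603, -0.050).

Call:
play_rows(
  targets=[0, 0, 0.008, -33, -1, 0, 0, 0, 0, 0.008, -33, -1, 0, 0, 0, 0, 0.008, -33, -1, -60, 0, 0, 0, 0.008, -33, -1, -120, 0, 0, 0, 0.008, -33, -1, -170, 0, 0, 0, 0.008, -33, -1, -205, 0, 0, 0, 0.008, -33, -1, -205, 0, 0, 0, 0.008, -33, -1, -205, 0],
)

```text
t: 4.95
tcp_pos: [0.6046, -0.0506, 0.1274]
tcp_rot: [-0.013, 3.14, -0.0]
ft_force: [0.2, 0.8, 0.7]
opening: 0.004
gripper_force: 0.0
```

Run:
```python
from h import *
p=cam("wrist");s=bot.read_state();print(s["tcp_pos"],s["ft_force"])
for n in ["scene","side"]:
    q=cam(n);a=np.array(q["R"])@s["tcp_pos"]+q["t"];u=np.array(q["camera_matrix"])@a;u=(u/u[2])[:2].astype(int)
    c=q["image"][max(0,u[1]-110):u[1]+80,max(0,u[0]-110):u[0]+110];print(u)
    cv2.imwrite(f"pics/{n}2.png",cv2.resize(c,None,fx=2.5,fy=2.5)[:600,:,::-1])
```

```text
[ 0.60476973 -0.05069557  0.12780913] [ 0.19816138  0.16827484 -0.59137782]
[321 280]
[391 218]
```

View pics/side2.png

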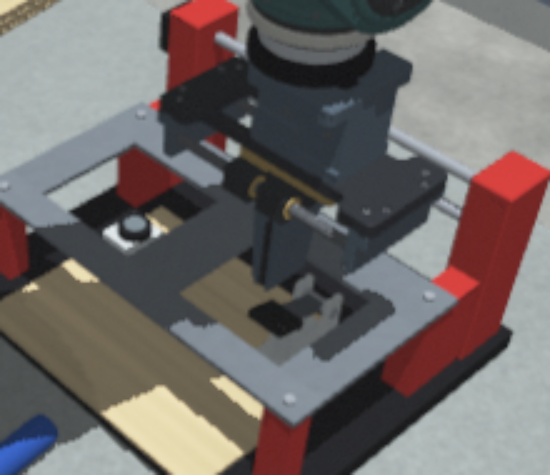

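The crop shows the shut fingers (tip at about (270,280)) right above the pad at (275,315), with the plate clear. I'll press slowly.

Call:
play_rows(
  targets=[0, 0, 0, 0, 0, -15, 0, 0, 0, 0, 0, 0, -28, 0, 0, 0, 0, 0, 0, -34, 0, 0, 0, 0, -1, 0, -40, 0, 0, 0, 0, -1, 0, -45, 0, 0, 0, 0, -2, 0, -49, 0, 0, 0, 0, -2, 0, -52, 0, 0, 0, 0, -2, 0, -54, 0, 0, 0, 0, -2, 0, -54, 0],
)

```text
t: 6.22
tcp_pos: [0.6016, -0.0506, 0.0736]
tcp_rot: [0.013, -3.141, -0.0]
ft_force: [-14.6, 1.7, 31.8]
opening: 0.007
gripper_force: 16.0
```

Call:
play_rows(
  targets=[0, 0, 0, 0, 0, 0, 0, 0, 0, 0, 0, 0, 0, 0, 0, 0, 0, 0, 0, 15, 0, 0, 0, 0, 0, 0, 40, 0, 0, 0, 0, 0, 0, 90, 0, 0, 0, 0, 0, 0, 150, 0, 0, 0, 0, 0, 0, 200, 0, 0, 0, 0, -20, 0, 210, 0, 0, 0, 0, -50, -50, 210, 0, 0, 0, 0, -50, -50, 210, 0],
)

```text
t: 7.48
tcp_pos: [0.5502, -0.1024, 0.2824]
tcp_rot: [-0.009, 3.141, -0.001]
ft_force: [0.5, -0.8, -0.3]
opening: 0.005
gripper_force: 0.0
```

Run:
```python
from h import *
np.set_printoptions(precision=4,suppress=True)
s=bot.read_state();print(s["t"],s["tcp_pos"],s["ft_force"])
for n in ["scene","wrist","side"]:
    p=cam(n)
    if n=="wrist": save(p,"w3")
    for q in ["lever","start","jar_mid","driver","offcut"]:
        for r in bot.cut_out(p,q)[:2]:
            ys,xs=np.nonzero(r["region"]&(p["depth"]>0));w=world(p,np.c_[xs,ys]);k=p["image"][ys,xs].max(1)<70
            print(n,q,round(r["confidence"],2),np.round(r["pixel"]),np.median(w,0))
            if k.sum()>20: d=w[k];print("  dark",k.sum(),np.median(d,0),np.percentile(d,5,axis=0),np.percentile(d,95,axis=0))
```

```text
7.475 [ 0.5502 -0.1024  0.2824] [ 0.514  -0.7858 -0.256 ]
scene lever 0.54 [328. 299.] [ 0.6163 -0.0519  0.0748]
  dark 341 [ 0.616  -0.052   0.0748] [ 0.5975 -0.0652  0.0709] [ 0.6428 -0.0389  0.0776]
scene start 0.6 [154. 272.] [ 0.3726 -0.2765  0.0673]
  dark 153 [ 0.3733 -0.2765  0.0673] [ 0.3614 -0.2869  0.0632] [ 0.3836 -0.266   0.0705]
scene start 0.47 [213. 316.] [ 0.5273 -0.2328  0.0667]
  dark 168 [ 0.5278 -0.2333  0.0674] [ 0.5157 -0.2434  0.0651] [ 0.5385 -0.2229  0.0703]
scene jar_mid 0.88 [429. 185.] [0.5318 0.2815 0.0608]
  dark 409 [0.5278 0.2886 0.0703] [0.5059 0.2694 0.0605] [0.5456 0.3094 0.0738]
scene driver 0.71 [402. 134.] [0.3648 0.3493 0.0233]
scene offcut 0.86 [336. 154.] [0.3141 0.192  0.0188]
scene offcut 0.19 [371. 300.] [0.6858 0.0135 0.1033]
  dark 11827 [0.6954 0.0101 0.0221] [ 0.5395 -0.1415  0.0176] [0.7899 0.1702 0.109 ]
wrist lever 0.77 [370. 266.] [ 0.6149 -0.0511  0.0749]
  dark 1508 [ 0.6121 -0.0513  0.0748] [ 0.5929 -0.0648  0.0727] [ 0.6485 -0.0379  0.0761]
wrist start 0.72 [528. 259.] [0.609  0.0994 0.0607]
  dark 430 [0.6118 0.1029 0.0689] [0
[... 769 characters left out ...]
390. 416.] [ 0.3666 -0.2769  0.0669]
  dark 358 [ 0.3665 -0.2774  0.067 ] [ 0.3556 -0.2887  0.0623] [ 0.3783 -0.2659  0.0689]
side jar_mid 0.62 [244. 189.] [0.5146 0.2755 0.0463]
  dark 318 [0.5189 0.2848 0.0691] [0.5001 0.2687 0.0593] [0.5393 0.3086 0.0711]
side jar_mid 0.62 [371. 225.] [ 0.6222 -0.0023  0.0733]
  dark 5000 [ 0.6043 -0.1012  0.0195] [ 0.4932 -0.147   0.0081] [0.7331 0.1868 0.1047]
side driver 0.91 [166. 217.] [0.3503 0.3476 0.0184]
side driver 0.9 [279. 295.] [0.4006 0.014  0.0209]
side offcut 0.74 [188. 266.] [0.3085 0.1832 0.0172]
side offcut 0.46 [439. 330.] [ 0.5201 -0.2341  0.066 ]
  dark 257 [ 0.5205 -0.2343  0.0661] [ 0.51   -0.2454  0.0613] [ 0.5335 -0.2226  0.0682]
```

View pics/w3.png

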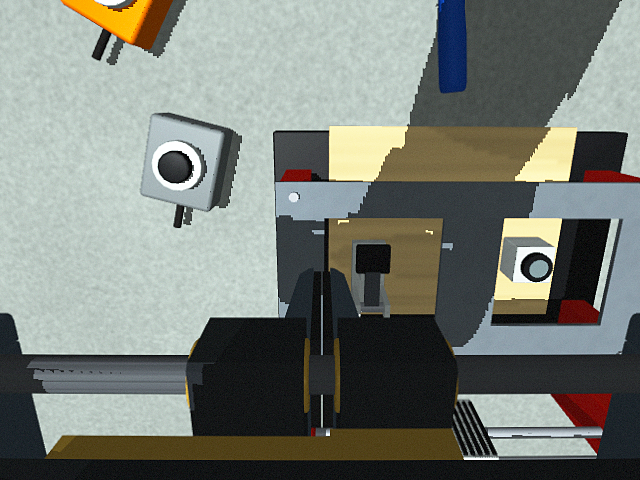

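The wrist view shows the lever level at (373,260), 75 mm high, so it is down. The start button on the grey box is at (176,165). I'll measure the button and its housing ring.

Run:
```python
from fit import *
for n in ["wrist","side","scene"]:
    p=cam(n);W=pts(p);ys,xs=np.nonzero(p["depth"]>0.05);v=p["image"][ys,xs].astype(int)
    near=np.hypot(W[:,0]-.524,W[:,1]+.2325)<.03
    b=near&(v.max(1)<60)&(W[:,2]>.064)&(W[:,2]<.075);r=near&(v.min(1)>170)&(W[:,2]>.05)
    from numpy import percentile as pc
    (c,rad)=cv2.minEnclosingCircle(W[b][:,:2].astype(np.float32))
    print(n,b.sum(),c,rad,np.median(W[b],0),"ring",r.sum(),pc(W[r][:,2],[5,25,50,75,95]),W[r].mean(0))
print(bot.read_state()["tcp_pos"])
```

```text
wrist 503 (0.5229397416114807, -0.2314234972000122) 0.014685648493468761 [ 0.5267 -0.2328  0.0676] ring 953 [0.0565 0.0573 0.0578 0.0584 0.0594] [ 0.521  -0.2319  0.058 ]
side 218 (0.5221220254898071, -0.23359139263629913) 0.014566837809979916 [ 0.5219 -0.2336  0.0663] ring 232 [0.0547 0.0557 0.0562 0.0573 0.0583] [ 0.5182 -0.2361  0.0564]
scene 143 (0.5275591611862183, -0.233008474111557) 0.013811128214001656 [ 0.5269 -0.2327  0.0679] ring 177 [0.055  0.0566 0.058  0.059  0.0606] [ 0.5281 -0.2349  0.0578]
[ 0.5514 -0.1006  0.2819]
```

Call:
play_rows(
  targets=[0, 0, 0, -14, -60, 0, 0, 0, 0, 0, -28, -115, 0, 0, 0, 0, 0, -28, -131, 0, 0, 0, 0, 0, -28, -131, -60, 0, 0, 0, 0, -28, -131, -120, 0, 0, 0, 0, -28, -131, -165, 0, 0, 0, 0, -28, -131, -190, 0, 0, 0, 0, -28, -131, -190, 0, 0, 0, 0, -28, -131, -190, 0],
)

```text
t: 9.65
tcp_pos: [0.5242, -0.2317, 0.093]
tcp_rot: [-0.013, 3.14, -0.001]
ft_force: [-0.2, -0.5, 0.1]
opening: 0.004
gripper_force: 0.0
```

Now press to about 61 mm.

Call:
play_rows(
  targets=[0, 0, 0, 0, 0, -15, 0, 0, 0, 0, 0, 0, -23, 0, 0, 0, 0, 0, 0, -27, 0, 0, 0, 0, 0, 0, -30, 0, 0, 0, 0, 0, 0, -32, 0, 0, 0, 0, 0, 0, -32, 0],
)

```text
t: 10.4
tcp_pos: [0.5234, -0.2315, 0.061]
tcp_rot: [0.013, -3.141, -0.001]
ft_force: [-9.3, 4.7, 22.5]
opening: 0.006
gripper_force: 11.5
```

Call:
play_rows(
  targets=[0, 0, 0, 0, 0, 0, 0, 0, 0, 0, 0, 0, 10, 0, 0, 0, 0, 0, 0, 40, 0, 0, 0, 0, 0, 0, 100, 0, 0, 0, 0, 0, 0, 160, 0, 0, 0, 0, 0, 0, 210, 0, 0, 0, 0, 0, 0, 210, 0, 0, 0, 0, 0, 0, 210, 0, 0, 0, 0, 0, 0, 210, 0],
)

```text
t: 11.52
tcp_pos: [0.5228, -0.2313, 0.2684]
tcp_rot: [0.013, -3.14, -0.002]
ft_force: [-0.1, -0.0, 0.0]
opening: 0.005
gripper_force: 0.0
```

Run:
```python
from fit import *
s=bot.read_state();print(s["t"],s["tcp_pos"],s["ft_force"])
ok=[]
for n in ["scene","side"]:
    p=cam(n);W=pts(p);ys,xs=np.nonzero(p["depth"]>0.05);v=p["image"][ys,xs].max(1)<60
    for nm,c in (("button",(.523,-.232)),("lever",(.605,-.052))):
        b=v&(np.hypot(W[:,0]-c[0],W[:,1]-c[1])<.012)&(W[:,2]>.05);print(n,nm,b.sum(),np.median(W[b][:,2]))
    for q in ["jar_mid","driver","offcut"]:
        for r in bot.cut_out(p,q)[:2]:
            y,x=np.nonzero(r["region"]&(p["depth"]>0));print(n,q,round(r["confidence"],2),np.median(world(p,np.c_[x,y]),0))
```

```text
11.525 [ 0.5228 -0.2313  0.2684] [-0.1152 -0.036   0.0431]
scene button 105 0.06801450931217601
scene lever 114 0.07505248439499262
scene driver 0.81 [0.4112 0.0165 0.0215]
scene driver 0.62 [0.3616 0.3494 0.0217]
scene offcut 0.74 [0.3179 0.1883 0.0184]
scene offcut 0.17 [ 0.5283 -0.2331  0.0673]
side button 173 0.06685977105213836
side lever 99 0.0736025836944143
side jar_mid 0.9 [0.5133 0.2759 0.0456]
side jar_mid 0.53 [0.5917 0.0123 0.0453]
side driver 0.96 [0.3449 0.3481 0.0173]
side driver 0.72 [0.3954 0.014  0.0186]
side offcut 0.59 [0.3078 0.1835 0.0172]
```

The lever is down, the button is back out and the loose things haven't moved. Handing in.

```bash
python3 -c "
from station import bot
print(bot.hand_in())"
```

```text
the job is handed in; nothing more can be done
None
```

I pressed the clamp lever fully down, then pressed and released the start button, kept clear of the engraver and sensor, left the loose things in place, and handed in the job; no verdict came back.

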